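Flip the stock tags on the workshop's bin station

TASK

Make the four flip tags on the stock board match the bins in front of them: every full bin's tag must show its disc, leaning back away from you, and every run-down bin's tag its bar, leaning forward over the bin. With closed fingertips gently push each wrong tag over its hinge until it rests fully on its other stop, never taking it between the fingers, and leave the tags that are already right alone. Do not shift the bins or the other loose things on the bench.

Things in the scene. Friction and masses are not known exactly. Their poses are not given: they have to be found in the camera images.
- station: fixed stock station: plywood base board 260 x 600 mm, 12 mm thick, with a status board (strip 18 x 600 mm, top edge 115 mm above the table) on two end posts. Origin: on the table under the board's middle; x points away from the robot, square to the board, y along it. Four bins stand on the robot's side of the board, 135 mm apart, each with its own tag on the board straight behind it
- clip1: steel clip fixed on the board's top edge, carrying tag 1. Origin: middle of the tag's hinge axis, 125 mm above the table; axes as the station's (y along the hinge). It reaches at most 15 mm above the axis. The bin this tag stands for is the one whose centre lies about 125 mm from here along -x (towards the robot), at most 15 mm off in y; which bin that is varies
- tag1 (a joint): angle of flip tag 1, rad: 0 upright, positive leaning away from the robot (disc face up), negative leaning towards the robot over its bin (bar face up). Rests on a stop at +0.62 or -0.62; pushed past upright it falls to the other stop by itself (light hinge, under 1 N). White leaf 82 mm wide, 3 mm thick; upright, its face to the robot has a black 38 mm disc, the far face a black bar 54 x 14 mm
- tag1_edge (a point): middle of the free edge of tag 1's leaf, 66 mm from the hinge axis: at rest 54 mm above the axis and 38 mm to one side of it, 66 mm above it when upright. z runs along the leaf away from the hinge, x out of its bar face
- clip2: steel clip fixed on the board's top edge, carrying tag 2. Origin: middle of the tag's hinge axis, 125 mm above the table; axes as the station's (y along the hinge). It reaches at most 15 mm above the axis. The bin this tag stands for is the one whose centre lies about 125 mm from here along -x (towards the robot), at most 15 mm off in y; which bin that is varies
- tag2 (a joint): angle of flip tag 2, rad: 0 upright, positive leaning away from the robot (disc face up), negative leaning towards the robot over its bin (bar face up). Rests on a stop at +0.62 or -0.62; pushed past upright it falls to the other stop by itself (light hinge, under 1 N). White leaf 82 mm wide, 3 mm thick; upright, its face to the robot has a black 38 mm disc, the far face a black bar 54 x 14 mm
- tag2_edge (a point): middle of the free edge of tag 2's leaf, 66 mm from the hinge axis: at rest 54 mm above the axis and 38 mm to one side of it, 66 mm above it when upright. z runs along the leaf away from the hinge, x out of its bar face
- clip3: steel clip fixed on the board's top edge, carrying tag 3. Origin: middle of the tag's hinge axis, 125 mm above the table; axes as the station's (y along the hinge). It reaches at most 15 mm above the axis. The bin this tag stands for is the one whose centre lies about 125 mm from here along -x (towards the robot), at most 15 mm off in y; which bin that is varies
- tag3 (a joint): angle of flip tag 3, rad: 0 upright, positive leaning away from the robot (disc face up), negative leaning towards the robot over its bin (bar face up). Rests on a stop at +0.62 or -0.62; pushed past upright it falls to the other stop by itself (light hinge, under 1 N). White leaf 82 mm wide, 3 mm thick; upright, its face to the robot has a black 38 mm disc, the far face a black bar 54 x 14 mm
- tag3_edge (a point): middle of the free edge of tag 3's leaf, 66 mm from the hinge axis: at rest 54 mm above the axis and 38 mm to one side of it, 66 mm above it when upright. z runs along the leaf away from the hinge, x out of its bar face
- clip4: steel clip fixed on the board's top edge, carrying tag 4. Origin: middle of the tag's hinge axis, 125 mm above the table; axes as the station's (y along the hinge). It reaches at most 15 mm above the axis. The bin this tag stands for is the one whose centre lies about 125 mm from here along -x (towards the robot), at most 15 mm off in y; which bin that is varies
- tag4 (a joint): angle of flip tag 4, rad: 0 upright, positive leaning away from the robot (disc face up), negative leaning towards the robot over its bin (bar face up). Rests on a stop at +0.62 or -0.62; pushed past upright it falls to the other stop by itself (light hinge, under 1 N). White leaf 82 mm wide, 3 mm thick; upright, its face to the robot has a black 38 mm disc, the far face a black bar 54 x 14 mm
- tag4_edge (a point): middle of the free edge of tag 4's leaf, 66 mm from the hinge axis: at rest 54 mm above the axis and 38 mm to one side of it, 66 mm above it when upright. z runs along the leaf away from the hinge, x out of its bar face
- bin_wheels: Grey picking bin, 150 mm deep, 100 mm wide (small rims 110), 75 mm high with a 35 mm lip at its front, towards the robot; loose. Origin: centre of its underside, which lies 12 mm above the table. FULL: heaped with small wooden wheels, to 90 mm above the table at most
- bin_dowels: Grey picking bin, 150 mm deep, 100 mm wide (small rims 110), 75 mm high with a 35 mm lip at its front, towards the robot; loose. Origin: centre of its underside, which lies 12 mm above the table. FULL: heaped with short wooden dowels, to 90 mm above the table at most
- bin_blanks: Grey picking bin, 150 mm deep, 100 mm wide (small rims 110), 75 mm high with a 35 mm lip at its front, towards the robot; loose. Origin: centre of its underside, which lies 12 mm above the table. RUN DOWN: two plywood blanks left on its floor
- bin_knobs: Grey picking bin, 150 mm deep, 100 mm wide (small rims 110), 75 mm high with a 35 mm lip at its front, towards the robot; loose. Origin: centre of its underside, which lies 12 mm above the table. RUN DOWN: three wooden knobs left on its floor
- sanding_block: bystander: cork sanding block 64 x 110 x 30 mm; origin centre of underside
- tape_roll: bystander: roll of paper tape lying flat, 90 mm across, 24 mm high; origin centre of underside
- toy_car: bystander: wooden toy car 57 x 110 mm, 51 mm high; origin centre of underside
- glue_bottle: bystander: white bottle, 56 mm across, 150 mm high, beside the station; origin centre of underside
- pencil_pot: bystander: steel pot 72 mm across and 95 mm high with three pencils, to 180 mm above the table, beside the station; origin centre of underside
- try_square: bystander: try square lying flat, stock 20 x 110 mm, blade 150 mm, 16 mm high; origin under the stock's middle
- g_clamp: bystander: small G-clamp lying flat, 16 mm high, about 130 mm long; origin under the frame's open end
Things that resemble listed ones, but are neither listed nor needed, are in the scene too. Leave any green look-alike of the bin_wheels alone. What is shaped like the bin_dowels but yellow is not meant.

How it is judged:
By the outcome, as a careful person would: the job done as asked, in the order asked, and still so for the second after the job is handed in, with the robot touching nothing.
It also fails if it takes over 48 s, if anything falls off the work surface, if the arm or the gripper's body presses on something with over 40 N, if the wrist force passes 120 N, or if a joint passes its speed limit or range.

ROBOT

A 6-joint arm with a two-finger parallel gripper is mounted at the origin on the work surface. World frame = base frame: x ahead of the robot, y to its left, z up, the work surface at z = 0. Lengths are in m, angles in rad, forces in N, time in s.
With the tool pointing down it reaches from about 0.35 to 0.975 m from the base axis. Payload 4.9 kg.
Tool frame: the origin (TCP) lies on the centre line of the jaws, within the pads' length; the fingertips stand 22 mm ahead of it and the grasp point (between the pads) lies 3 mm ahead of it; y points along the fingers, x is the direction in which the jaws open and shut, and the axes are right-handed (so a half turn about y gives the same grasp; the last joint's range is limited). The gripper opens to 85 mm and grips with 20 to 120 N. Pads are 22 mm wide; open, the fingers measure 114 mm over their backs; the gripper's body (76 mm by 85 mm) begins 54 mm behind the grasp point. The pads swing forward as they close: fully open they stand 13 mm farther back than shut.
Start: joints at [-0.119, 0.053, 1.613, -0, 1.476, -0.119], TCP at [0.625, 0, 0.253] pointing down, gripper open.
Joint ranges: [-3.01, 3.01], [-1.01, 2.22], [0.06, 2.58], [-1.02, 4.17], [0.09, 2.62], [-3.14, 3.14]. Speed limits (rad/s): [2.57, 2.57, 3.14, 3.14, 3.14, 3.14].

INTERFACE

Orientations are given as a rotation vector (axis times angle).
In Python, from bench import readout, viewer, order gives the robot as it stands.
- The arm moves only by the tool drive_tool, never from a script. Its argument "steps" is a list of rows, each a list of 7 numbers: the shift along the tool's x, y, z in m, then the turn, a rotation vector about the tool's x, y, z in degrees, then the opening, from -1 (shut) to 1 (fully open), so that 0 is half open. In form: [[x, y, z, ax, ay, az, grip], ...]. A call has 1 to 8 rows; each row shifts and turns the commanded pose from where the row before left it, along the tool's axes as they then stand; what a row does not reach is not made up. A row lasts 1/10 s, in which the tool goes at most 50 mm and 8.59 degrees, less where a joint would pass 70% of its speed; a pose out of reach is approached as far as the arm can. A call with a gripper value outside its range is refused whole. The fingers move at their own pace and stop on an object; "grip_force" is the grip in N (left out, the last holds). Time passes only in rows, so rows that do not move let the fingers close. It gives the time, the measured TCP pose, the force and the opening at its end, in the units of the state.
- readout.read_state(): the state, without advancing time (a new reading comes with each control period).
- viewer.read_camera(name): name is "scene" or "side" or "wrist"; returns a dict with "pixels" (420x560x3 uint8, red, green, blue), "vfov" (degrees; the focal length in pixels is half the picture's height over the tangent of half this angle, whatever the lens; pixels are square), "cx", "cy" (the principal point, pixels), "k1" (the pictures are not rectified: a ray, as slopes to the right and down, at radius r is drawn at 1 + k1 r^2 times it, then the intrinsics apply), "cam_to_world" (4x4, takes a point from camera to world coordinates). Camera axes: x right, y down, z forward; pixel columns grow to the right and rows downward; lengths in m; the calibration is good to about 2 mm. A picture is of the moment at which its call begins. There is no depth.
- order.job_done(): hands the job in, once; it reports no verdict.
The state is a dict: "t": time; "joints": joint angles; "joint_vel": joint speeds; "joint_torque": joint torques, N m; "eef_pos": TCP position; "ee_rot": TCP orientation; "contact_force": force on the tool from outside, world axes, zero at the start; "wrist_torque": the same for the moment, N m; "finger_gap": opening from 0.0 (shut) to 1.0 (fully open).
Only numpy, scipy, OpenCV 4.12 (cv2) and the standard library are available. Lean on these libraries where they do the work, as an engineer would, in place of code of your own. Each camera call takes 0.05 s, during which the arm holds its last target. There are 200 camera calls.

## Working session

There is one attempt and no reset: what is moved stays moved. The work goes in short steps, Python scripts to look and compute and a tool call to move; the robot and the scene stay as the last step left them, time stands still between calls to the robot, and variables do not carry over. Pictures are saved under pics/ and viewed, about 8 in all and at most 12, crops included, and the job is handed in when it is done.

Besides the shell and the picture viewer there is one more tool, called after "Emit:" as a command line: name --pt "numbers of a row" for each row, then --argument value for the rest. drive_tool: Moves the arm, as the interface text tells. Its arguments: {"type":"object","properties":{"steps":{"type":"array","items":{"type":"array","items":{"type":"number"}}},"grip_force":{"type":"number"}},"required":["steps"]}

```bash
mkdir -p pics; cat > h.py <<'E'
import numpy as np, cv2
from bench import readout, viewer, order
def cam(n,f=None):
    c=viewer.read_camera(n)
    if f: cv2.imwrite(f,cv2.cvtColor(c['pixels'],cv2.COLOR_RGB2BGR))
    return c
def K(c):
    f=210/np.tan(np.radians(c['vfov'])/2); return np.array([[f,0,c['cx']],[0,f,c['cy']],[0,0,1.]])
def ray(c,uv):
    p=cv2.undistortPoints(np.array([[uv]],float),K(c),np.array([c['k1'],0,0,0.]))[0,0]
    # note: k1 model r -> 1+k1 r^2 is OpenCV's
    M=np.array(c['cam_to_world']); return M[:3,3],M[:3,:3]@np.array([p[0],p[1],1])
def onz(c,uv,z):
    o,d=ray(c,uv); return o+d*(z-o[2])/d[2]
def proj(c,P):
    M=np.linalg.inv(np.array(c['cam_to_world'])); P=np.atleast_2d(P)
    r,_=cv2.Rodrigues(M[:3,:3]); return cv2.projectPoints(P.astype(float),r,M[:3,3],K(c),np.array([c['k1'],0,0,0.]))[0][:,0]
E
python3 - <<'E'
from h import *
for n in('scene','side','wrist'):
    c=cam(n,f'pics/{n}0.png'); print(n,np.round(c['cam_to_world'],3).tolist(),c['vfov'],c['k1'])
print(readout.read_state())
E
```

```text
scene [[0.691, 0.611, -0.387, 0.914], [0.723, -0.578, 0.379, -0.429], [0.008, -0.541, -0.841, 1.066], [0.0, 0.0, 0.0, 1.0]] 53.417727445495494 -0.01887665726867692
side [[-0.801, -0.338, 0.495, -0.203], [-0.599, 0.468, -0.65, 0.93], [-0.012, -0.817, -0.577, 0.962], [0.0, 0.0, 0.0, 1.0]] 45.72034009273187 -0.061214572102347306
wrist [[1.0, 0.0, -0.002, 0.624], [-0.0, -0.952, -0.307, 0.079], [-0.002, 0.307, -0.952, 0.372], [0.0, 0.0, 0.0, 1.0]] 59.511858306932645 0.028103198025639136
{'t': 0.15, 'joints': array([-1.18982750e-01,  5.31970444e-02,  1.61394634e+00, -3.31298370e-05,
        1.47602821e+00, -1.19008501e-01]), 'joint_vel': array([ 0.00079038, -0.00101264, -0.00405879, -0.00014459,  0.00144204,
        0.00037443]), 'joint_torque': array([ 5.10442842e-04, -3.94241810e+01, -3.70721948e+01, -1.15854355e-04,
        4.61802789e-03,  5.00508997e-05]), 'eef_pos': array([6.24553510e-01, 5.60210636e-05, 2.52369759e-01]), 'ee_rot': array([-1.57064128e+00,  1.21166708e-03,  1.25708093e-03]), 'contact_force': array([ 0.34618692,  0.60694753, -0.0186491 ]), 'wrist_torque': array([ 0.00828881, -0.00641377, -0.0009006 ]), 'finger_gap': 1.001618810692813}
```

View pics/scene0.png

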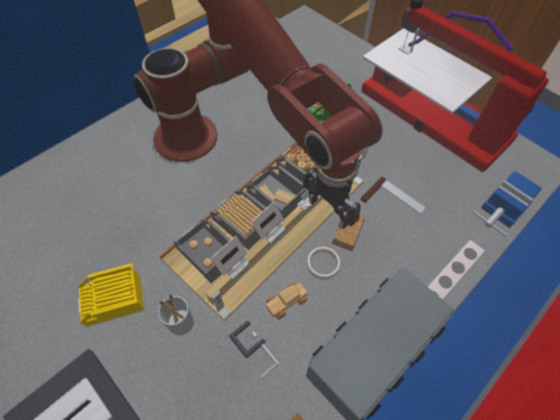

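View pics/side0.png

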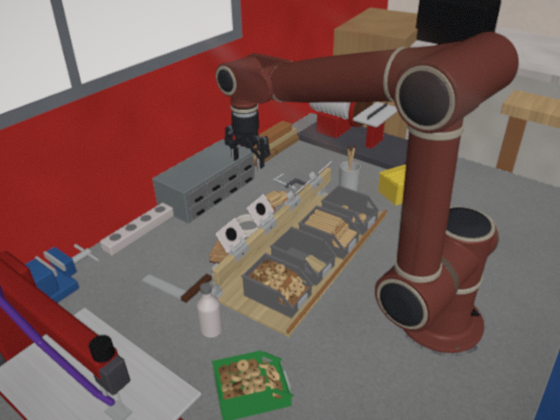

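```bash
python3 - <<'E'
import cv2,numpy as np
a=cv2.imread('pics/scene0.png')[140:320,155:375]; b=cv2.imread('pics/side0.png')[160:330,195:395]
a=cv2.resize(a,(800,655),interpolation=3)[:600]; b=cv2.resize(b,(700,595),interpolation=3)
cv2.imwrite('pics/a.png',a);cv2.imwrite('pics/b.png',b)
E
```

```text
(no output)
```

View pics/a.png

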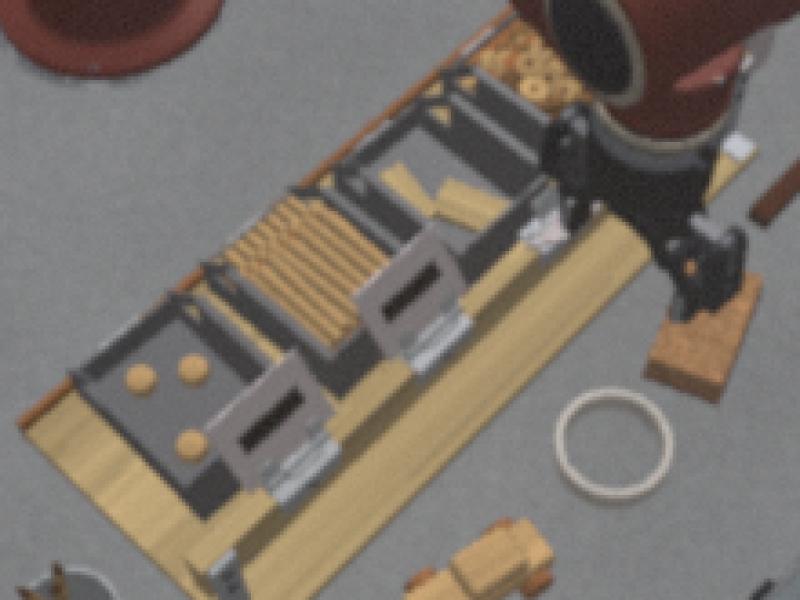

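View pics/b.png

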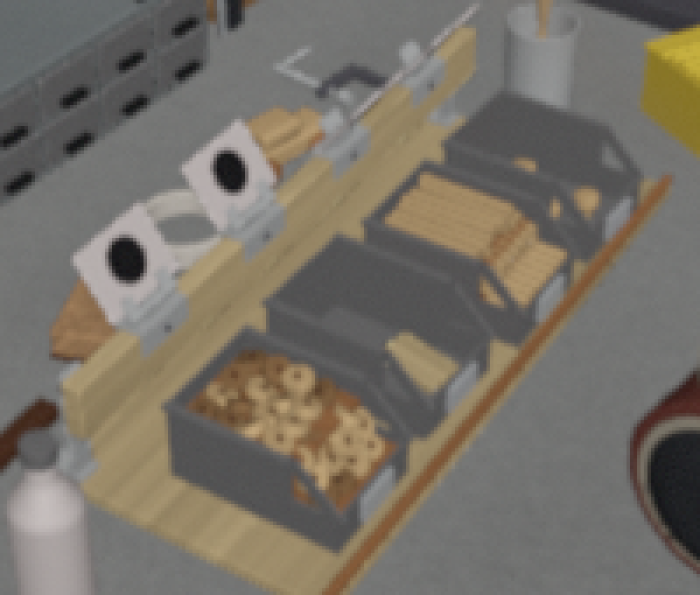

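```bash
python3 - <<'E'
from h import *
s=cam('side');c=cam('scene')
S=lambda x,y,z:np.round(onz(s,(195+x/3.5,160+y/3.5),z),4)
C=lambda x,y,z:np.round(onz(c,(155+x/3.636,140+y/3.636),z),4)
print('board top ends side (robot-side edge)',S(78,440-32,.115),S(478,62-32,.115))
print('clips side',[S(*p,.125) for p in((155,308),(255,215),(345,130),(422,65))])
print('clips scene',[C(*p,.125) for p in((302,455),(435,330))])
print('disc centres side, z~.155?',[S(*p,.157) for p in((128,259),(230,171))])
print('bar centres scene',[C(*p,.157) for p in((272,420),(412,290))])
print('baseboard corner far scene',C(25,425,.012), S(85,500,.012),S(335,592,.012))
E
```

```text
board top ends side (robot-side edge) [0.4765 0.3028 0.115 ] [ 0.5253 -0.3061  0.115 ]
clips side [array([0.4962, 0.1954, 0.125 ]), array([0.5074, 0.0595, 0.125 ]), array([ 0.52  , -0.0821,  0.125 ]), array([ 0.5249, -0.209 ,  0.125 ])]
clips scene [array([ 0.5334, -0.206 ,  0.125 ]), array([ 0.5247, -0.075 ,  0.125 ])]
disc centres side, z~.155? [array([0.5233, 0.1919, 0.157 ]), array([0.5327, 0.0581, 0.157 ])]
bar centres scene [array([ 0.5135, -0.2117,  0.157 ]), array([ 0.5037, -0.0769,  0.157 ])]
baseboard corner far scene [ 0.3232 -0.3167  0.012 ] [0.4865 0.2976 0.012 ] [0.2834 0.2591 0.012 ]
```

Measured so far:
- **Dowels (full):** the tag shows its bar, which is wrong.
- **Blanks (run down):** the tag shows its disc, which is wrong.
- **Wheels and knobs:** both tags are right.
- **Hinges:** blanks is at about (0.509, 0.059) and dowels at about (0.523, -0.077). Station yaw is about 4.6°.

I'll start with blanks, since the tool is already on the far side of it.

Emit:
drive_tool --pt "0 0 0 0 -4.6 0 -1" --pt "0 0 0.034 0 0 0 -1" --pt "0 0 0.034 0 0 0 -1" --pt "0 0 0 0 0 0 -1" --pt "0 0 0 0 0 0 -1" --pt "0 0.033 0 0 0 0 -1" --pt "0 0.033 0 0 0 0 -1" --pt "0 0 0 0 0 0 -1" --grip_force 20

```text
t: 1.05
eef_pos: [0.6162, 0.0667, 0.1812]
ee_rot: [-1.57, -0.054, 0.071]
contact_force: [0.1, 0.0, -1.5]
finger_gap: 0.0
```

```bash
python3 - <<'E'
from h import *
s=readout.read_state();print(s['eef_pos'],s['ee_rot'],s['finger_gap'],s['contact_force'])
a=cam('side')['pixels'][120:300,180:380,::-1];b=cam('scene')['pixels'][100:280,180:380,::-1]
cv2.imwrite('pics/p1.png',cv2.resize(np.hstack([a,b]),(800,360),interpolation=3))
E
```

```text
[0.61622793 0.06673811 0.18122289] [-1.56967983 -0.05368659  0.07051968] 0.0001641901283692877 [ 0.06473371  0.01389474 -1.54428554]
```

View pics/p1.png

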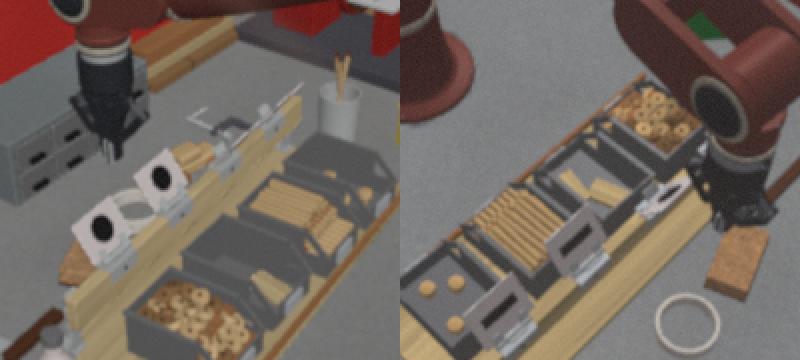

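The fingertip stands behind the blanks tag, which is around (160,175) in the side half, centred on it and clear of everything. Next I push towards the robot.

Emit:
drive_tool --pt "-0.02 0 0 0 0 0 -1" --pt "-0.015 0 0 0 0 0 -1" --pt "-0.01 0 0 0 0 0 -1" --pt "-0.01 0 0 0 0 0 -1" --pt "-0.01 0 0 0 0 0 -1" --pt "-0.01 0 0 0 0 0 -1" --pt "-0.01 0 0 0 0 0 -1" --pt "0 0 0 0 0 0 -1"

```text
t: 1.95
eef_pos: [0.5334, 0.0609, 0.1868]
ee_rot: [-1.57, -0.062, 0.064]
contact_force: [0.8, -0.8, 0.0]
finger_gap: 0.0
```

Emit:
drive_tool --pt "-0.008 0 0 0 0 0 -1" --pt "-0.008 0 0 0 0 0 -1" --pt "-0.008 0 0 0 0 0 -1" --pt "0 0 0 0 0 0 -1" --pt "0 0 0 0 0 0 -1"

```text
t: 2.45
eef_pos: [0.5108, 0.059, 0.1873]
ee_rot: [-1.57, -0.063, 0.063]
contact_force: [1.1, 0.3, 0.4]
finger_gap: 0.003
```

```bash
python3 - <<'E'
from h import *
s=readout.read_state();print(s['eef_pos'],s['ee_rot'],s['finger_gap'],s['contact_force'])
a=cam('side')['pixels'][120:300,180:380,::-1];b=cam('scene')['pixels'][100:280,180:380,::-1]
cv2.imwrite('pics/p2.png',cv2.resize(np.hstack([a,b]),(800,360),interpolation=3))
E
```

```text
[0.51077089 0.05902321 0.18733633] [-1.56990585 -0.06326702  0.06276395] 0.0030121012813750154 [1.14330263 0.31424323 0.4405868 ]
```

View pics/p2.png

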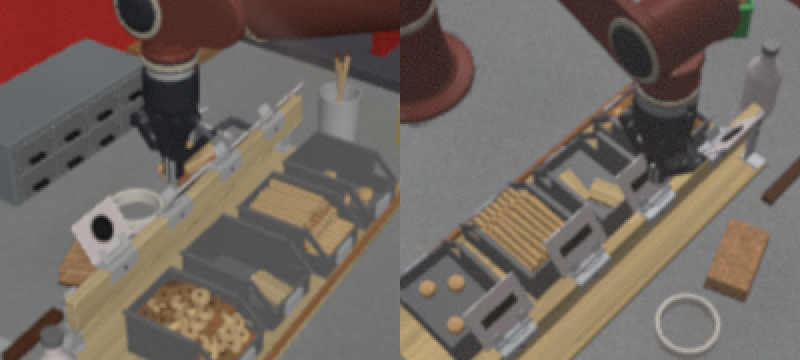

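The blanks tag now shows its bar, with its leaf edge-on in the side view like the other bar tags. I back off, rise, cross over to the robot side and come down in front of the dowels tag.

Emit:
drive_tool --pt "0.02 0 0 0 0 0 -1" --pt "0.02 0 0 0 0 0 -1" --pt "0 -0.04 0 0 0 0 -1" --pt "0 -0.04 0 0 0 0 -1" --pt "0 -0.02 0 0 0 0 -1" --pt "0 0 0 0 0 0 -1"

```text
t: 3.15
eef_pos: [0.5529, 0.0622, 0.2921]
ee_rot: [-1.57, -0.069, 0.057]
contact_force: [-0.2, 0.3, 0.2]
finger_gap: -0.0
```

Emit:
drive_tool --pt "-0.03 0 -0.035 0 0 0 -1" --pt "-0.03 0 -0.035 0 0 0 -1" --pt "-0.03 0 -0.035 0 0 0 -1" --pt "-0.03 0 -0.03 0 0 0 -1" --pt "-0.02 0 0 0 0 0 -1" --pt "0 0 0 0 0 0 -1" --pt "0 0 0 0 0 0 -1"

```text
t: 3.85
eef_pos: [0.422, -0.0834, 0.2863]
ee_rot: [-1.569, -0.062, 0.063]
contact_force: [0.2, 0.1, 0.0]
finger_gap: 0.003
```

```bash
python3 - <<'E'
from h import *
s=readout.read_state();print(s['contact_force'])
d=s['eef_pos']-np.array([.523,-.077,.187]); print('rel station to dowels hinge',d@[.997,.08,0],d@[-.08,.997,0],d[2])
a=cam('side')['pixels'][120:300,180:380,::-1];b=cam('scene')['pixels'][100:280,180:380,::-1]
cv2.imwrite('pics/p3.png',cv2.resize(np.hstack([a,b]),(800,360),interpolation=3))
E
```

```text
[0.16511797 0.08974947 0.00741981]
rel station to dowels hinge -0.1011854143942446 0.0016733677247201297 0.09930190740111633
```

View pics/p3.png

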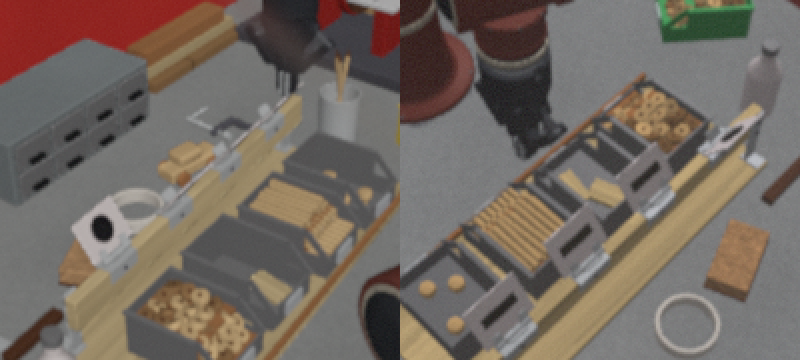

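The blanks tag rests over its bin, parallel to the two other bar tags. Next I lower on the robot side of the dowels tag and push it away.

Emit:
drive_tool --pt "0 0.04 0 0 0 0 -1" --pt "0 0.04 0 0 0 0 -1" --pt "0 0.02 0 0 0 0 -1" --pt "0 0 0 0 0 0 -1" --pt "0.02 0 0 0 0 0 -1" --pt "0.01 0 0 0 0 0 -1" --pt "0.01 0 0 0 0 0 -1" --pt "0.01 0 0 0 0 0 -1"

```text
t: 4.75
eef_pos: [0.4731, -0.0795, 0.1883]
ee_rot: [-1.57, -0.064, 0.063]
contact_force: [-1.0, -0.2, 0.5]
finger_gap: -0.001
```

Emit:
drive_tool --pt "0.01 0 0 0 0 0 -1" --pt "0.01 0 0 0 0 0 -1" --pt "0.01 0 0 0 0 0 -1" --pt "0.008 0 0 0 0 0 -1" --pt "0.008 0 0 0 0 0 -1" --pt "0.007 0 0 0 0 0 -1" --pt "0 0 0 0 0 0 -1" --pt "0 0 0 0 0 0 -1"

```text
t: 5.55
eef_pos: [0.5247, -0.0753, 0.1872]
ee_rot: [-1.57, -0.063, 0.063]
contact_force: [-0.7, -0.7, -0.8]
finger_gap: 0.005
```

```bash
python3 - <<'E'
from h import *
s=readout.read_state();print(s['contact_force'])
d=s['eef_pos']-np.array([.523,-.077,.187]); print('rel station to dowels hinge',d@[.997,.08,0],d@[-.08,.997,0],d[2])
a=cam('side')['pixels'][120:300,180:380,::-1];b=cam('scene')['pixels'][100:280,180:380,::-1]
cv2.imwrite('pics/p4.png',cv2.resize(np.hstack([a,b]),(800,360),interpolation=3))
E
```

```text
[-0.72937329 -0.67332981 -0.78211427]
rel station to dowels hinge 0.001799898521094059 0.0016041003123695187 0.00019918088562073666
```

View pics/p4.png

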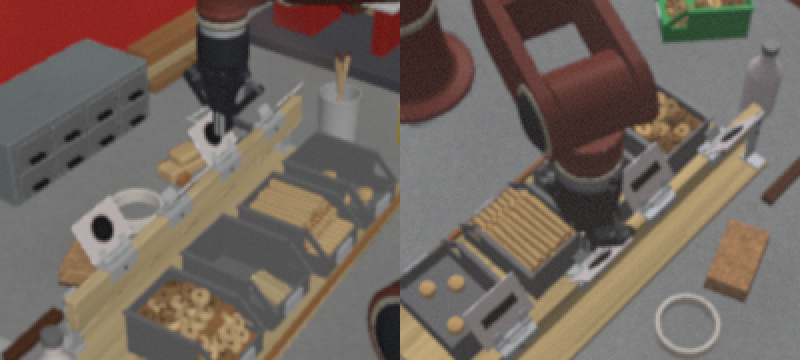

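The dowels tag has gone over and its disc is visible. I back off towards the robot and rise.

Emit:
drive_tool --pt "-0.02 0 0 0 0 0 -1" --pt "-0.03 0 0 0 0 0 -1" --pt "-0.04 0 0 0 0 0 -1" --pt "0 -0.04 0 0 0 0 -1" --pt "0 -0.05 0 0 0 0 -1" --pt "0 -0.02 0 0 0 0 -1" --pt "0 0 0 0 0 0 -1" --pt "0 0 0 0 0 0 -1"

```text
t: 6.45
eef_pos: [0.4348, -0.0825, 0.2974]
ee_rot: [-1.57, -0.063, 0.062]
contact_force: [-0.3, -0.2, -0.5]
finger_gap: 0.004
```

```bash
python3 - <<'E'
from h import *
s=readout.read_state();print(s['contact_force'],s['t'],s['eef_pos'])
a=cam('side')['pixels'][120:300,180:380,::-1];b=cam('scene')['pixels'][120:320,155:377,::-1]
b=cv2.resize(b,(400,360),interpolation=3)
cv2.imwrite('pics/p5.png',np.hstack([cv2.resize(a,(400,360),interpolation=3),b]))
E
```

```text
[-0.32067692 -0.23579381 -0.53850349] 6.45 [ 0.4348159 -0.0825101  0.2973617]
```

View pics/p5.png

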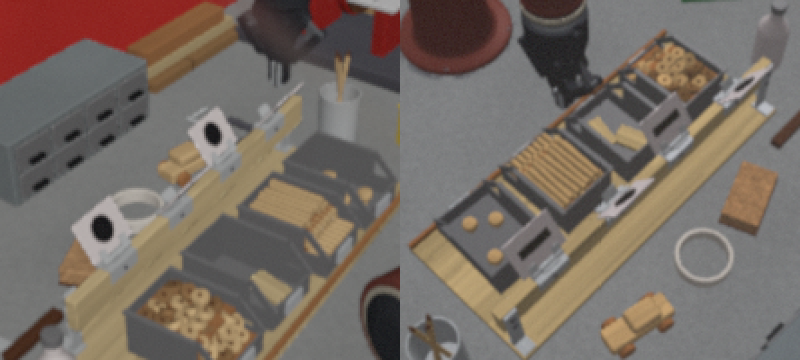

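The wheels and dowels tags show their discs, at (100,228) and (212,135) in the side half. The blanks and knobs tags show their bars, at (668,125) and (535,245) in the scene half. The slants match within each pair, and the bins and loose things are unmoved.

```bash
python3 -c "
from h import *
print(order.job_done())"
```

```text
the job is handed in; nothing more can be done
None
```

The job is handed in: all four tags now match their bins. Two were wrong, and I pushed each over with closed fingertips. The blanks tag (run down) went from disc to bar, and the dowels tag (full) from bar to disc. The wheels and knobs tags were already right, so I left them alone.

In the last side and scene pictures, wheels and dowels show discs leaning back, and blanks and knobs show bars leaning forward. Each flipped tag has the same slant as its untouched twin, judged by eye rather than measured. The bins and loose things in the pictures looked unmoved. The tool was clear of everything at 6.5 s, and force readings stayed under about 2 N. No check failed or disagreed.

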